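# Seat a grinder roller in the V-blocks and hold it down with the sprung gauge

## Robot

A 7-joint arm with a two-finger parallel gripper is mounted at the origin on the work surface. World frame = base frame: x ahead of the robot, y to its left, z up, the work surface at z = 0. Lengths are in m, angles in degrees, forces in N, time in s.
With the tool pointing down it reaches from about 0.425 to 0.875 m from the base axis. Payload 4.7 kg.
Tool frame: the origin (TCP) lies midway between the tips of the shut fingers; the grasp point (between the pads) lies env.grip_point_offset behind it (env.grip_point_offset is the distance from the TCP to the grasp point, in m); z points along the fingers, y is the line along which they close (so a half turn about z gives the same grasp; the last joint's range is limited). The gripper opens to 87 mm and grips with 3 to 60 N. Pads are 19 mm wide; open, the fingers measure 117 mm over their backs; the gripper's body (75 mm by 190 mm) begins 51 mm behind the grasp point.
Start: joints at [-68.577, 18.392, -4.016, 83.108, 1.295, 78.541, -3.26], TCP at [0.229, 0.608, 0.223] pointing down, gripper open.
Joint ranges: [-163.93, 163.93], [-17.29, 119.83], [-79.2, 71.16], [3.27, 140.29], [-89.18, 269.18], [5.43, 117.66], [-154.24, 154.24]. Speed limits (degrees/s): [147.25, 147.25, 180, 180, 180, 180, 180].

## Interface

Orientations are given as [roll, pitch, yaw] about the fixed x, y, z axes, in that order (R = Rz(yaw) Ry(pitch) Rx(roll)).
In Python, from cell import env gives the robot as it stands.
- The arm moves only by the shell command python3 -m creep 'ROWS' [FORCE]. ROWS is a JSON object of lists of equal length, an entry for each row: "translation": the shift along the tool's x, y, z in units of 0.08 m (1.0 is 0.08 m), a list of three; "turn": the turn, a rotation vector about the tool's x, y, z in units of 180 degrees (1.0 is 180 degrees), a list of three; "grip": the opening, from 0 (shut) to 1 (fully open). In form: {"translation": [[x, y, z], ...], "turn": [[ax, ay, az], ...], "grip": [grip, ...]}. A call has 1 to 5 rows; each row shifts and turns the commanded pose from where the row before left it, along the tool's axes as they then stand; what a row does not reach is not made up. A row lasts 1/8 s, in which the tool goes at most 62.5 mm and 10.7 degrees, less where a joint would pass 70% of its speed; a pose out of reach is approached as far as the arm can. A call with a number of a shift or a turn outside -1 to 1 is refused whole. A call with a gripper value outside its range is refused whole. The fingers move at their own pace and stop on an object; FORCE is the grip in N (left out, the last holds). Time passes only in rows, so rows that do not move let the fingers close. It gives the time, the measured TCP pose, the force, the opening and the grip force at its end, in the units of the state.
- env.get_obs(): the state, without advancing time (a new reading comes with each control period).
- env.read_camera(name): name is "side" or "top" or "wrist"; returns a dict with "frame" (400x640x3 uint8, red, green, blue), "z_map" (400x640 float32, m along the optical axis (not along the pixel's ray), 0 where there is no reading), "K" (3x3 intrinsics, pixels), "D" ([k1, k2, p1, p2, k3] as OpenCV has them; the pictures are not rectified), "rvec" (rotation vector, rad) and "tvec" (3), from world to camera coordinates, as OpenCV has them. Camera axes: x right, y down, z forward; pixel columns grow to the right and rows downward; lengths in m; the calibration is good to about 2 mm. A picture is of the moment at which its call begins.
- env.sign_off(): hands the job in; it is judged then, once.
The state is a dict: "time_s": time; "qpos": joint angles; "joint_velocities": joint speeds; "effort": joint torques, N m; "tool_pos": TCP position; "tool_rot": TCP orientation; "force": force on the tool from outside, world axes, zero at the start; "wrist_torque": the same for the moment, N m; "grip_width": finger opening in m; "grasp_force": force on a finger pad.
Only numpy, scipy, OpenCV 4.12 (cv2) and the standard library are available. Lean on these libraries where they do the work, as an engineer would, in place of code of your own. Each camera call takes 0.05 s, during which the arm holds its last target. There are 200 camera calls.

## Task

Take the thicker of the two aluminium rollers from the wooden rack and lay it gently, without dropping it, in the pair of steel V-blocks, centred end to end, and let go of it. Then pick up the sprung gauge by its black body and press its foot straight down on the middle of the roller until the foot has slid about 10 mm (half its travel) into the body, so that the roller is pressed onto both sides of the V. Finish while still holding the gauge like that, and leave the thin roller, jar, wrench and carton alone.

Things in the scene. Friction and masses are not known exactly. Their poses are not given: they have to be found in the camera images.
- roller_center (a point): Centre of the thick aluminium roller, a loose cylinder 32 mm in diameter and 150 mm long with a thin dark journal (12 mm diameter, 14 mm long) at each end, 178 mm over all, about 0.32 kg. Its x axis is the roller's axis, which lies level; it may be turned about that axis. It lies in one of the two places of the plywood rack, axis 45 mm above the table.
- thin_roller_center (a point): Centre of the thin aluminium roller, 20 mm in diameter, 150 mm long with 8 mm journals, x along its axis. It lies in the other place of the rack, parallel to the thick one, 84 mm away (which is where changes). Leave it alone.
- rack: Fixed plywood rack, base 130 mm (x) by 170 mm (y), 10 mm thick; origin at the centre of its underside. The rollers lie along its x axis in two places, at y = -42 and +42 mm, each on a pair of V-notched supports (18 mm long in x, 52 mm wide, tops 40 mm above the table) at x = -50 and +50 mm, leaving 82 mm between them for fingers.
- v_seat (a point): Where the centre of the thick roller must be when seated: 55 mm above the table, midway between the two fixed steel V-blocks; x along the 90 degree groove, y across, z up. The roller's top is then 71 mm above the table. Each block is 30 mm long in x, 68 mm wide, its top 56 mm above the table; they are centred at x = -47 and +47 mm, leaving 64 mm between them for fingers.
- vblocks: The fixed pair of V-blocks on their steel base plate, 160 mm (x) by 90 mm (y) by 12 mm thick; origin at the centre of its underside, 55 mm under v_seat, same axes.
- v_face_left: The slopes of both V-blocks on the +y side of the groove (fixed; this frame's origin is 55 mm under v_seat, same axes).
- v_face_right: The slopes of both V-blocks on the -y side of the groove (fixed; same origin and axes as the left).
- gauge_grip (a point): Middle of the gauge's black body, 62 mm above the sole of its foot when that is fully out. The gauge (loose, 0.23 kg, 94 mm tall) stands on its foot on the table. Body 40 mm (x) by 30 mm (y) by 60 mm (z), 30 to 90 mm above the table; a round white dial (32 mm diameter, 11 mm thick) sticks out of its +x side. Grip it across y, on the flat sides 30 mm apart.
- foot_sole (a point): Centre of the flat underside of the gauge's foot: a steel disc 38 mm in diameter and 6 mm thick under a 12 mm stem, of which 24 mm shows when the foot is fully out; a dark ring on the stem, 14 mm above the disc, just reaches the body at a reading of 10 mm.
- gauge: The gauge's body, origin 62 mm below the grip point, z up along the stem.
- gauge_foot (a joint): How far the foot has slid up into the gauge, from 0 (fully out) to 0.020 m. The spring pushes the foot out with about 4 N at 0 and 0.8 N more per mm: 12 N at 10 mm.
- oil_jar: Amber glass jar, 52 mm in diameter, 75 mm tall, loose, origin under its centre. Leave alone.
- wrench: Steel wrench 160 mm long lying flat, loose. Leave alone.
- parts_box: Small cardboard carton 75 x 55 x 45 mm, loose, origin under its centre. Leave alone.
- roller: The thick roller itself; its origin and axes are those of its centre point.
Things that resemble listed ones, but are neither listed nor needed, are in the scene too. Leave any blue or purple look-alike of the roller alone.

How it is judged:
By the outcome, as a careful person would: the job done as asked, in the order asked, and still so for the second after the job is handed in, while the arm keeps its last pose, push and grip.
It also fails if it takes over 56 s, if anything falls off the work surface, if the arm or the gripper's body presses on something with over 40 N, if the wrist force passes 120 N, or if a joint passes its speed limit or range.

## Working session

There is one attempt and no reset: what is moved stays moved. The work goes in short steps, Python scripts to look and compute and a shell command to move; the robot and the scene stay as the last step left them, time stands still between calls to the robot, and variables do not carry over. Pictures are saved under pics/ and viewed, at most 10 in all, crops included, and the job is handed in when it is done.

```bash
mkdir -p pics; ls; python3 - <<'E'
from cell import env
import cv2
print(env.get_obs(), env.grip_point_offset)
for n in ("top","side"):
    c=env.read_camera(n); cv2.imwrite(f"pics/{n}0.png",c["frame"][:,:,::-1]); print(n,c["K"].tolist(),c["D"],c["rvec"],c["tvec"])
    import numpy as np
    z=c["z_map"]; print(z.min(),z.max(),(z==0).mean())
E
```

```text
pics
{'time_s': 0.0, 'qpos': array([-68.57789307,  18.43810163,  -4.01533337,  83.17360486,
         1.29513617,  78.54160134,  -3.26090976]), 'joint_velocities': array([ 0.01553454,  0.05704065,  0.06214533, -0.02351279,  0.01456979,
        0.04030864,  0.00507922]), 'effort': array([-7.40653354e-05, -4.91301441e+01, -4.03882088e-01, -3.12529385e+01,
       -6.39981357e-02,  4.37835208e-02,  1.47716569e-04]), 'tool_pos': array([0.22870581, 0.60784932, 0.22148372]), 'tool_rot': array([-1.79891942e+02,  5.95281348e-03,  1.59386549e+02]), 'force': array([0.50332083, 0.44847791, 0.5525781 ]), 'wrist_torque': array([0.04007243, 0.03586562, 0.00963163]), 'grasp_force': 0.0, 'grip_width': 0.08688921220116257} 0.0187
top [[463.04526254279983, 0.0, 326.3258528563191], [0.0, 463.04526254279983, 202.13918253176143], [0.0, 0.0, 1.0]] [-0.08299121  0.          0.          0.          0.        ] [ 2.16438347 -2.15403067  0.09933686] [-0.08556828  0.5359842   1.18415208]
0.0 2.1268823 0.0039765625
side [[367.49310846448594, 0.0, 313.12472581287506], [0.0, 367.49310846448594, 201.6891244800571], [0.0, 0.0, 1.0]] [-0.06387393  0.          0.          0.          0.        ] [ 2.31775888 -0.19068909  0.10417226] [-0.52271053  0.04239769  1.01357985]
0.0 3.17322 0.0039609375
```

View pics/top0.png

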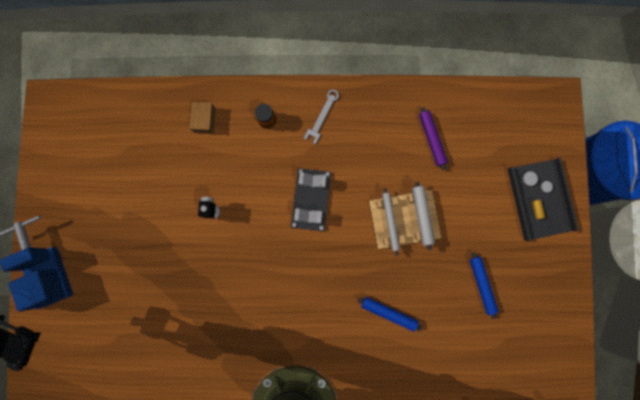

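View pics/side0.png

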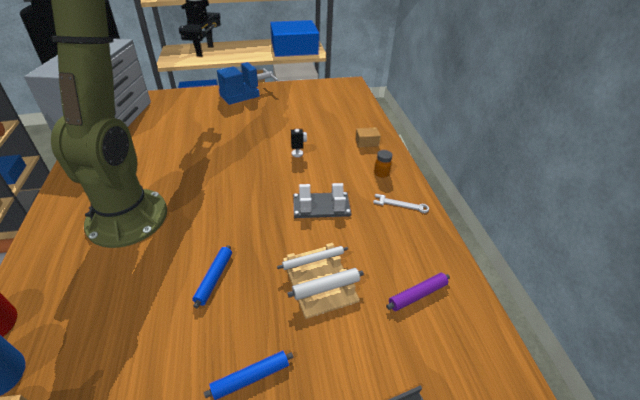

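The top view shows the thick roller at about (424,215) in the rack, the thin one at (391,220), the V-blocks at (311,200) and the gauge at (207,208). The side view agrees: thick roller (327,284), V-blocks (322,203), gauge (297,143).

```bash
cat > h.py <<'E'
import numpy as np, cv2
from cell import env
def cam(n):
    c=env.read_camera(n); c["R"]=cv2.Rodrigues(np.array(c["rvec"],float))[0]; c["t"]=np.array(c["tvec"],float).ravel(); return c
def rays(c,px):
    u=cv2.undistortPoints(np.array(px,float).reshape(-1,1,2),c["K"],c["D"]).reshape(-1,2)
    return np.c_[u,np.ones(len(u))]
def onplane(c,px,z):
    d=rays(c,px)@c["R"]; o=-c["R"].T@c["t"]
    return o+d*((z-o[2])/d[:,2])[:,None]
def cloud(c):
    h,w=c["z_map"].shape; v,u=np.mgrid[:h,:w]
    P=rays(c,np.c_[u.ravel(),v.ravel()])*c["z_map"].ravel()[:,None]
    P=((P-c["t"])@c["R"]).reshape(h,w,3); P[c["z_map"]==0]=np.nan; return P
E
python3 - <<'E'
from h import *
for n in("top","side"):
    c=cam(n);P=cloud(c); print(n,"cam at",-c["R"].T@c["t"])
    boxes=dict(top=dict(thick=(405,175,442,256),thin=(378,185,402,258),vb=(285,162,335,235),gauge=(192,190,225,225)),
      side=dict(thick=(284,265,368,302),thin=(275,243,350,272),vb=(290,180,355,220),gauge=(285,122,312,160)))[n]
    zr=dict(thick=(.048,.07),thin=(.046,.06),vb=(.045,.065),gauge=(.03,.1))
    for k,(a,b,e,f) in boxes.items():
        p=P[b:f,a:e].reshape(-1,3); p=p[(p[:,2]>zr[k][0])&(p[:,2]<zr[k][1])]
        r=cv2.minAreaRect(p[:,:2].astype(np.float32)*1000)
        print(k,len(p),"mean",p.mean(0).round(4),"zmax",np.percentile(p[:,2],[50,98]).round(4),"rect",np.round(r[0],1),np.round(r[1],1),round(r[2],1), "line",np.round(np.degrees(np.arctan2(*cv2.fitLine(p[:,:2].astype(np.float32),2,0,.01,.01)[[1,0],0])),1))
    a=P[150:160,250:270] if n=="top" else P[235:240,300:330]
    print("table z",np.nanmedian(a[...,2]))
E
```

```text
top cam at [ 0.40690503 -0.10162009  1.23325536]
thick 689 mean [ 0.4987 -0.3306  0.0571] zmax [0.0579 0.0639] rect [ 501.3 -330.6] [175.2  31.7] 10.5 line 9.2
thin 115 mean [ 0.4868 -0.2496  0.0477] zmax [0.0473 0.0514] rect [ 484.3 -243.7] [148.9  26. ] 10.2 line 9.8
vb 395 mean [ 0.5445 -0.0414  0.0529] zmax [0.0533 0.0599] rect [545.4 -41.4] [ 68.3 124.4] 83.8 line -7.0
gauge 323 mean [0.5144 0.2193 0.0786] zmax [0.0864 0.095 ] rect [517.2 223.1] [29.5 51.2] 87.0 line -0.5
table z -0.0003969660788246539
side cam at [ 0.38296252 -0.78747066  0.73184536]
thick 855 mean [ 0.4988 -0.3366  0.0564] zmax [0.0575 0.0617] rect [ 501.8 -333.2] [176.8  30.1] 10.2 line 10.2
thin 79 mean [ 0.4977 -0.259   0.0481] zmax [0.0466 0.0585] rect [ 488.3 -274.1] [ 80.8 141. ] 88.4 line -7.2
vb 297 mean [ 0.5474 -0.0402  0.0524] zmax [0.0531 0.058 ] rect [547.6 -40.2] [ 71.9 124.5] 83.9 line -5.4
gauge 282 mean [0.5161 0.2139 0.068 ] zmax [0.07   0.0941] rect [519.  222.4] [33.  49.4] 88.6 line -5.2
table z -0.00043016928518832743
```

Thick roller at (0.5015,-0.331) with its axis at 10.2°, v_seat at (0.546,-0.041) with its axis at about -6°, gauge at about (0.515,0.22). Two views agree, and the sizes match those given. I'll move over the gauge first for a close look on the way.

```bash
python3 -m creep '{"translation":[[-0.5,-0.33,0],[-0.5,-0.33,0],[-0.5,-0.33,0],[-0.5,-0.33,0],[-0.5,-0.33,0]],"turn":[[0,0,0],[0,0,0],[0,0,0],[0,0,0],[0,0,0]],"grip":[1,1,1,1,1]}'
python3 -m creep '{"translation":[[-0.5,-0.33,0],[-0.5,-0.33,0],[-0.5,-0.33,0],[-0.5,-0.33,0],[0,0,0]],"turn":[[0,0,0],[0,0,0],[0,0,0],[0,0,0],[0,0,0]],"grip":[1,1,1,1,1]}'
python3 - <<'E'
from h import *
c=cam("wrist"); cv2.imwrite("pics/w1.png",c["frame"][:,:,::-1]); print(-c["R"].T@c["t"],c["R"][2])
E
```

```text
time_s: 0.82
tool_pos: [0.3704, 0.413, 0.2225]
tool_rot: [180.0, 0.0, 159.4]
force: [0.7, 0.8, -1.0]
grip_width: 0.0871
grasp_force: 0.0
time_s: 1.45
tool_pos: [0.4848, 0.2545, 0.2226]
tool_rot: [-179.9, 0.1, 158.9]
force: [-0.8, 1.0, -0.0]
grip_width: 0.0868
grasp_force: 0.0
[0.42236111 0.27891953 0.38456267] [ 0.22891678 -0.08988581 -0.96928719]
```

View pics/w1.png

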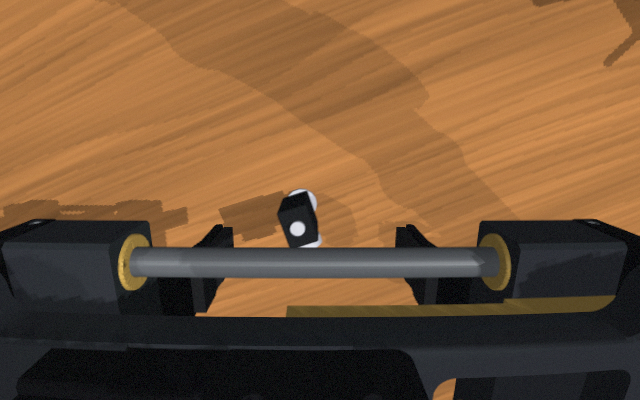

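The gauge is at (298,220). Its black top runs from (285,195) to (315,245), the dial is at (302,196) and a white button on top is at (298,229). I'll measure its top face by depth.

```bash
cat > gm.py <<'E'
from h import *
c=cam("wrist");P=cloud(c); g=cv2.cvtColor(c["frame"],cv2.COLOR_RGB2HSV)
m=(P[...,2]>.083)&(P[...,2]<.1); m[:,:250]=0; m[:,350:]=0; m[252:]=0
d=np.linalg.norm(P[...,:2]-[.515,.22],axis=2)<.06; m&=d
p=P[m]; print(len(p),np.percentile(p[:,2],[5,50,95]).round(4)); r=cv2.minAreaRect(p[:,:2].astype(np.float32)*1000); print(r)
k=m&(c["frame"].max(2)<90); q=P[k]; print("dark",len(q),q.mean(0)); print(cv2.minAreaRect(q[:,:2].astype(np.float32)*1000))
w=m&(c["frame"].min(2)>150);q=P[w]; print("white",len(q),q.mean(0) if len(q) else 0)
ys,xs=np.nonzero(w); print(xs.mean(),ys.mean())
E
python3 gm.py
```

```text
1174 [0.0876 0.0899 0.0941]
((513.6806030273438, 225.71591186523438), (28.954219818115234, 40.25288772583008), 87.26004791259766)
dark 968 [0.5111106  0.22695012 0.08946184]
((513.2767333984375, 225.77474975585938), (28.87523078918457, 39.440406799316406), 87.26004791259766)
white 163 [0.51367472 0.22606043 0.09371857]
294.63803680981596 231.46012269938652
```

```bash
python3 -m creep '{"translation":[[-0.25,-0.61,0],[-0.25,-0.61,0],[-0.25,-0.61,0],[-0.25,-0.61,0],[-0.25,-0.61,0]],"turn":[[0,0,0],[0,0,0],[0,0,0],[0,0,0],[0,0,0]],"grip":[1,1,1,1,1]}'
python3 -m creep '{"translation":[[-0.25,-0.61,0],[-0.25,-0.61,0],[-0.25,-0.61,0],[-0.25,-0.61,0],[0,0,0]],"turn":[[0,0,0],[0,0,0],[0,0,0],[0,0,0],[0,0,0]],"grip":[1,1,1,1,1]}'
python3 -c "
from cell import env
print(env.get_obs()['qpos'])"
```

```text
time_s: 2.17
tool_pos: [0.4896, -0.0038, 0.2227]
tool_rot: [179.9, 0.0, 159.6]
force: [0.5, -0.8, -0.2]
grip_width: 0.0871
grasp_force: 0.0
time_s: 2.8
tool_pos: [0.4955, -0.2184, 0.2227]
tool_rot: [-179.9, 0.0, 159.1]
force: [-0.8, 0.9, 0.4]
grip_width: 0.0872
grasp_force: 0.0
[-15.23016129   5.30058714  38.70955646  99.92844646  -3.30828666
  75.91300438  93.25342721]
```

```bash
python3 -m creep '{"translation":[[-0.19,-0.43,0],[-0.19,-0.43,0],[-0.19,-0.43,0]],"turn":[[0,0,0],[0,0,0],[0,0,0]],"grip":[1,1,1]}'
python3 -m creep '{"translation":[[0,0,0],[0,0,0],[0,0,0],[0,0,0]],"turn":[[0,0,-0.058],[0,0,-0.058],[0,0,-0.057],[0,0,0]],"grip":[1,1,1,1]}'
python3 - <<'E'
from h import *
o=env.get_obs(); print(o["qpos"].round(1),o["tool_pos"],o["tool_rot"])
c=cam("wrist");cv2.imwrite("pics/w2.png",c["frame"][:,:,::-1]); P=cloud(c); np.save("P.npy",P)
m=(P[...,2]>.05)&(P[...,2]<.066)&(np.linalg.norm(P[...,:2]-[.5015,-.331],axis=2)<.1)
p=P[m].astype(np.float32); print(len(p),np.percentile(p[:,2],[50,98])); print(cv2.minAreaRect(p[:,:2]*1000))
t=p[p[:,2]>.057]; l=cv2.fitLine(t[:,:2],2,0,.001,.001).ravel(); print(l,np.degrees(np.arctan2(l[1],l[0])))
E
```

```text
time_s: 3.18
tool_pos: [0.5042, -0.3255, 0.2222]
tool_rot: [179.9, -0.0, 159.7]
force: [-0.8, -0.1, 0.2]
grip_width: 0.0867
grasp_force: 0.0
time_s: 3.68
tool_pos: [0.5038, -0.3251, 0.2222]
tool_rot: [179.9, 0.0, -169.4]
force: [0.1, 0.4, -1.3]
grip_width: 0.0867
grasp_force: 0.0
[ -2.1  14.   38.5  91.9  -9.   77.2 138.3] [ 0.50375096 -0.32511002  0.22224056] [ 1.79906447e+02  3.25995194e-02 -1.69365948e+02]
3971 [0.05857973 0.06147244]
((495.464599609375, -332.23138427734375), (163.427978515625, 30.19632339477539), 10.055330276489258)
[ 0.9849402   0.1728954   0.4976981  -0.33155325] 9.956206
```

View pics/w2.png

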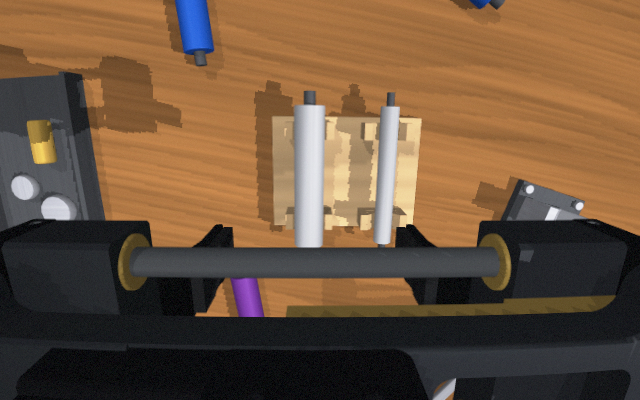

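The thick roller shows at column 310, rows 95–245, and the thin one at column 388. The line fit puts the axis 6 mm to the side of the tool, at 10.0°, which agrees with the earlier views. I'll correct that, descend and grip.

```bash
python3 -m creep '{"translation":[[0.044,-0.067,0.2],[0,0,0.5],[0,0,0.5],[0,0,0.4],[0,0,0.3]],"turn":[[0,0,0.003],[0,0,0],[0,0,0],[0,0,0],[0,0,0]],"grip":[1,1,1,1,1]}' 20
python3 -m creep '{"translation":[[0,0,0.3],[0,0,0.2],[0,0,0.05],[0,0,0]],"turn":[[0,0,0],[0,0,0],[0,0,0],[0,0,0]],"grip":[1,1,1,1]}' 20
```

```text
time_s: 4.35
tool_pos: [0.4985, -0.3331, 0.0677]
tool_rot: [179.9, -0.1, -170.2]
force: [0.0, 0.5, -0.1]
grip_width: 0.0869
grasp_force: 0.0
time_s: 4.85
tool_pos: [0.5, -0.334, 0.0267]
tool_rot: [-180.0, 0.0, -170.0]
force: [-1.0, -0.3, -0.3]
grip_width: 0.0871
grasp_force: 0.0
```

```bash
python3 -m creep '{"translation":[[-0.02,0.035,0],[0,0,0]],"turn":[[0,0,0],[0,0,0]],"grip":[1,1]}' 20
python3 -m creep '{"translation":[[0,0,0],[0,0,0],[0,0,0],[0,0,0],[0,0,0]],"turn":[[0,0,0],[0,0,0],[0,0,0],[0,0,0],[0,0,0]],"grip":[0.6,0.4,0.3,0.3,0.3]}' 20
```

```text
time_s: 5.1
tool_pos: [0.5018, -0.3305, 0.0273]
tool_rot: [-180.0, 0.1, -170.0]
force: [-0.5, -0.2, 0.3]
grip_width: 0.087
grasp_force: 0.0
time_s: 5.72
tool_pos: [0.501, -0.3307, 0.0265]
tool_rot: [180.0, -0.0, -170.0]
force: [-0.2, -0.3, 0.3]
grip_width: 0.0449
grasp_force: 0.0
```

```bash
python3 -m creep '{"translation":[[0,0,0],[0,0,0],[0,0,0],[0,0,0]],"turn":[[0,0,0],[0,0,0],[0,0,0],[0,0,0]],"grip":[0,0,0,0]}' 25
```

```text
time_s: 6.22
tool_pos: [0.501, -0.331, 0.0266]
tool_rot: [-180.0, 0.0, -170.0]
force: [1.1, -1.4, -0.9]
grip_width: 0.0315
grasp_force: 25.0
```

```bash
python3 -m creep '{"translation":[[0,0,-0.15],[0,0,-0.35],[0,0,-0.4],[0,0,-0.4],[0,0,-0.25]],"turn":[[0,0,0],[0,0,0],[0,0,0],[0,0,0],[0,0,0]],"grip":[0,0,0,0,0]}'
python3 -m creep '{"translation":[[-0.08,0.25,0],[-0.16,0.45,0],[-0.17,0.5,0],[-0.17,0.5,0],[-0.17,0.5,0]],"turn":[[0,0,0],[0,0,0],[0,0,0],[0,0,0],[0,0,0]],"grip":[0,0,0,0,0]}'
python3 -m creep '{"translation":[[-0.17,0.5,0],[-0.16,0.47,0],[-0.1,0.3,0],[0,0,0],[0,0,0]],"turn":[[0,0,0],[0,0,0],[0,0,0],[0,0,0.045],[0,0,0.045]],"grip":[0,0,0,0,0]}'
python3 -m creep '{"translation":[[0,0,0],[0,0,0]],"turn":[[0,0,0],[0,0,0]],"grip":[0,0]}'
python3 - <<'E'
from h import *
c=cam("wrist");cv2.imwrite("pics/w3.png",c["frame"][:,:,::-1]); 
c=cam("top");cv2.imwrite("pics/t3.png",cv2.resize(c["frame"][130:270,220:420,::-1],None,fx=4,fy=4))
P=cloud(c)
r=P[130:270,240:390].reshape(-1,3); print(env.get_obs()["grip_width"])
E
```

```text
time_s: 6.85
tool_pos: [0.5012, -0.3307, 0.1524]
tool_rot: [-180.0, 0.1, -170.0]
force: [-0.2, -1.0, -2.8]
grip_width: 0.0311
grasp_force: 25.0
time_s: 7.48
tool_pos: [0.529, -0.1453, 0.1503]
tool_rot: [180.0, -0.1, -170.0]
force: [0.7, -0.1, -2.6]
grip_width: 0.0313
grasp_force: 25.0
time_s: 8.1
tool_pos: [0.5451, -0.0404, 0.1502]
tool_rot: [-180.0, -0.1, 173.6]
force: [-0.3, 0.2, -2.5]
grip_width: 0.0311
grasp_force: 25.0
time_s: 8.35
tool_pos: [0.5455, -0.041, 0.1504]
tool_rot: [180.0, -0.0, 173.9]
force: [0.4, 0.3, -3.7]
grip_width: 0.0312
grasp_force: 25.0
0.03141777062428464
```

View pics/w3.png

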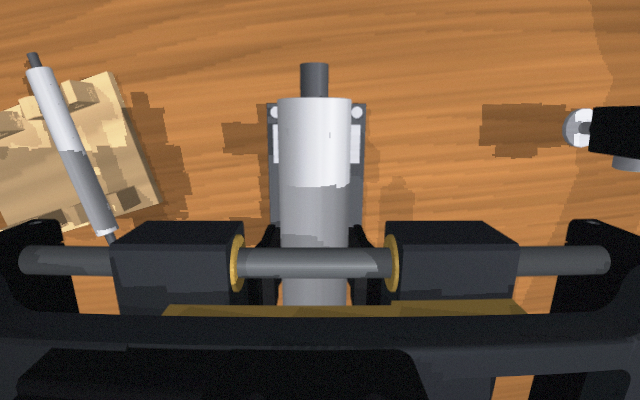

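The far end of the held roller is at (314,64), its shoulder at row 98. The base plate's far corners are at (267,103) and (366,103). I'll measure both in tool axes.

```bash
python3 - <<'E'
from h import *
c=cam("wrist");P=cloud(c);o=env.get_obs();y=np.radians(o["tool_rot"][2]);tp=o["tool_pos"];print(tp,o["tool_rot"])
X=np.array([np.cos(y),np.sin(y)]);Y=np.array([np.sin(y),-np.cos(y)])
T=np.dstack([(P[...,:2]-tp[:2])@X,(P[...,:2]-tp[:2])@Y,P[...,2]])
print("roller journal end onplane .169, shoulder (z .185)")
for px,z in(((314,64),.169+.006),((314,98),.185)):
    q=onplane(c,[px],z)[0]; print((q[:2]-tp[:2])@X,(q[:2]-tp[:2])@Y)
m=(T[...,2]>.15)&(T[...,2]<.2); m[210:]=0; m[:,:270]=0;m[:,365:]=0
r=T[m]; print("roller",len(r),np.percentile(r[:,0],[.3,99.7]),np.percentile(r[:,1],[.5,50,99.5]),r[:,2].max()); 
f=cv2.fitLine(r[:,:2].astype(np.float32),2,0,.001,.001).ravel();print(f)
for row in range(66,205,20):
    u=np.nonzero(m[row])[0]; print(row,u.min(),u.max(),T[row,u].mean(0).round(4))
for lo,hi,n in((.006,.02,"plate"),(.04,.06,"block")):
    m=(T[...,2]>lo)&(T[...,2]<hi)&(abs(T[...,1])<.06);m[215:]=0;m[:,:250]=0;m[:,385:]=0
    q=T[m];print(n,len(q),np.percentile(q,[1,50,99],axis=0).round(4).tolist())
    print(cv2.minAreaRect(q[:,:2].astype(np.float32)*1000))
    for a in np.arange(-.1,.1,.01):
        s=q[abs(q[:,0]-a)<.005]
        if len(s)>20: print(a.round(3),s[:,1].min().round(4),s[:,1].max().round(4))
print([onplane(c,[p],.012)[0] for p in((267,103),(366,103))])
# top view of roller & plate
c=cam("top");P=cloud(c);P=np.dstack([(P[...,:2]-tp[:2])@X,(P[...,:2]-tp[:2])@Y,P[...,2]])
m=(abs(P[...,1])<.012)&(abs(P[...,0])<.12)&(abs(P[...,2]-.175)<.02);q=P[m];print("top roller",len(q),q[:,0].min() if len(q) else 0,q[:,0].max() if len(q) else 0)
E
```

```text
[ 0.54571994 -0.0410576   0.15055979] [ 1.79994401e+02 -7.43423120e-03  1.73836014e+02]
roller journal end onplane .169, shoulder (z .185)
0.08738161555982359 0.0001978351129104193
0.07363544806598817 0.0002047380996369714
roller 8888 [0.02794365 0.0877325 ] [-0.0150226   0.00020709  0.01534649] 0.18676841829618546
[ 9.9999565e-01 -2.9598754e-03  5.5311009e-02  1.6921041e-04]
66 300 327 [ 0.0868 -0.      0.1734]
86 301 327 [0.079  0.0002 0.1738]
106 277 350 [7.080e-02 1.000e-04 1.817e-01]
126 278 350 [0.0631 0.0002 0.1815]
146 279 349 [0.0552 0.0002 0.1817]
166 279 349 [0.0471 0.0004 0.1816]
186 280 348 [0.0388 0.0002 0.1816]
plate 2174 [[-0.0249, -0.0425, 0.0101], [0.0191, 0.0348, 0.0119], [0.0787, 0.0463, 0.0168]]
((26.378799438476562, 1.8899040222167969), (89.60955047607422, 104.82794189453125), 89.99359130859375)
-0.02 -0.0427 0.0459
-0.01 -0.0422 0.0464
-0.0 -0.0428 0.0463
0.01 -0.0427 0.0459
0.02 -0.0424 0.0464
0.03 -0.0427 0.0461
0.04 -0.0425 0.0466
0.05 -0.0423 0.0463
0.06 -0.0429 0.0467
0.07 -0.0426 0.0466
0.08 -0.0422 0.046
block 543 [[0.0315, -0.0318, 0.0548], [0.0465, 0.03, 0.0562], [0.0612, 0.0355, 0.0578]]
((46.28704071044922, 1.8402595520019531), (67.59798431396484, 29.922632217407227), 89.81757354736328)
0.03 -0.0318 0.0352
0.04 -0.0316 0.0352
0.05 -0.0319 0.0356
0.06 -0.032 0.0354
[array([ 0.46296157, -0.07438473,  0.012     ]), array([0.47245278, 0.01396428, 0.012     ])]
top roller 0 0 0
```

View pics/t3.png

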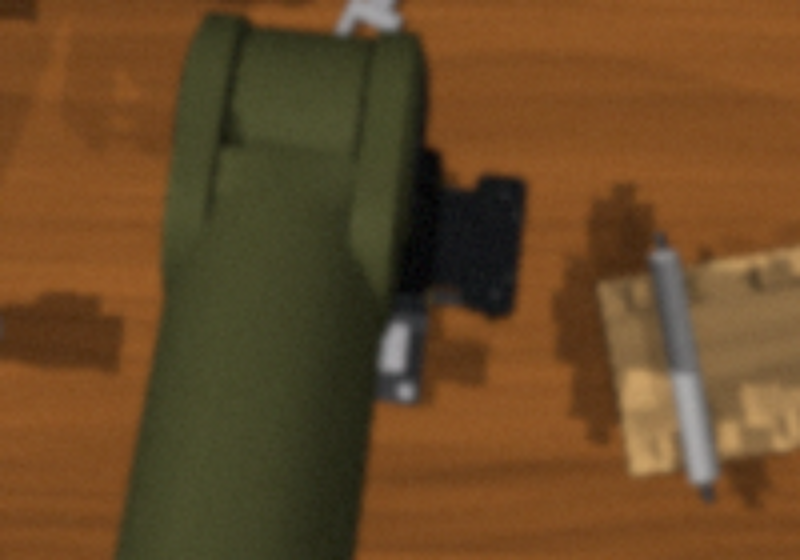

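The top view is blocked by the arm, but the wrist depth is clear: the blocks' yaw matches and the roller needs +0.6 mm along and +1.7 mm across. I'll shift and descend to 10 mm above the seat.

```bash
python3 -m creep '{"translation":[[0.008,0.021,0.2],[0,0,0.4],[0,0,0.4],[0,0,0.2],[0,0,0.1]],"turn":[[0,0,0],[0,0,0],[0,0,0],[0,0,0],[0,0,0]],"grip":[0,0,0,0,0]}'
python3 -m creep '{"translation":[[0,0,0],[0,0,0]],"turn":[[0,0,0],[0,0,0]],"grip":[0,0]}'
```

```text
time_s: 9.18
tool_pos: [0.5448, -0.0392, 0.0454]
tool_rot: [-180.0, -0.1, 173.8]
force: [-1.0, -0.3, -4.0]
grip_width: 0.0313
grasp_force: 25.0
time_s: 9.43
tool_pos: [0.5464, -0.0392, 0.0476]
tool_rot: [180.0, 0.1, 173.8]
force: [0.8, -0.2, -2.3]
grip_width: 0.0316
grasp_force: 25.0
```

```bash
python3 -m creep '{"translation":[[0,0,0.04],[0,0,0.035],[0,0,0.02],[0,0,0.015],[0,0,0]],"turn":[[0,0,0],[0,0,0],[0,0,0],[0,0,0],[0,0,0]],"grip":[0,0,0,0,0]}'
python3 -m creep '{"translation":[[0,0,0.01],[0,0,0]],"turn":[[0,0,0],[0,0,0]],"grip":[0,0]}'
python3 -m creep '{"translation":[[0,0,0.01],[0,0,0]],"turn":[[0,0,0],[0,0,0]],"grip":[0,0]}'
```

```text
time_s: 10.05
tool_pos: [0.5453, -0.0392, 0.0376]
tool_rot: [-180.0, -0.0, 173.8]
force: [-0.7, 0.1, -3.2]
grip_width: 0.0313
grasp_force: 25.0
time_s: 10.3
tool_pos: [0.5453, -0.0392, 0.0369]
tool_rot: [180.0, -0.0, 173.8]
force: [0.9, 0.5, -4.0]
grip_width: 0.0315
grasp_force: 25.0
time_s: 10.55
tool_pos: [0.5455, -0.0393, 0.0365]
tool_rot: [180.0, 0.0, 173.8]
force: [-0.9, -0.5, 0.7]
grip_width: 0.0313
grasp_force: 25.0
```

The weight has come off the wrist at 0.0365, so the roller is seated. I'll open the fingers slowly.

```bash
python3 -m creep '{"translation":[[0,0,0],[0,0,0],[0,0,0],[0,0,0],[0,0,0]],"turn":[[0,0,0],[0,0,0],[0,0,0],[0,0,0],[0,0,0]],"grip":[0.4,0.42,0.5,0.7,0.7]}'
python3 -m creep '{"translation":[[0,0,-0.1],[0,0,-0.4],[0,0,-0.5],[0,0,-0.5],[0,0,-0.5]],"turn":[[0,0,0],[0,0,0],[0,0,0],[0,0,0],[0,0,0]],"grip":[0.7,0.7,0.7,0.7,0.7]}'
python3 -m creep '{"translation":[[0,0,-0.3],[0,0,0]],"turn":[[0,0,0],[0,0,0]],"grip":[0.7,0.7]}'
python3 - <<'E'
from h import *
c=cam("wrist");cv2.imwrite("pics/w4.png",c["frame"][:,:,::-1]);P=cloud(c);o=env.get_obs();y=np.radians(o["tool_rot"][2]);tp=o["tool_pos"];print(tp,o["tool_rot"])
X=np.array([np.cos(y),np.sin(y)]);Y=np.array([np.sin(y),-np.cos(y)])
T=np.dstack([(P[...,:2]-tp[:2])@X,(P[...,:2]-tp[:2])@Y,P[...,2]])
m=(T[...,2]>.058)&(T[...,2]<.08)&(abs(T[...,1])<.03)&(abs(T[...,0])<.12); m[240:]=0
q=T[m];print("roller",len(q),np.percentile(q[:,0],[.5,99.5]),np.percentile(q[:,1],[1,50,99]),np.percentile(q[:,2],[95,99.5]),cv2.fitLine(q[:,:2].astype(np.float32),2,0,.001,.001).ravel())
for lo,hi,n in((.006,.02,"plate"),(.053,.058,"block")):
    m=(T[...,2]>lo)&(T[...,2]<hi)&(abs(T[...,1])<.06)&(abs(T[...,0])<.1);m[240:]=0
    if n=="block": m&=abs(T[...,1]-.001)>.02
    q=T[m];print(n,np.percentile(q,[.5,99.5],axis=0).round(4).tolist())
E
```

```text
time_s: 11.18
tool_pos: [0.5454, -0.0392, 0.0362]
tool_rot: [180.0, 0.0, 173.8]
force: [-0.2, -0.0, 0.6]
grip_width: 0.0554
grasp_force: 0.0
time_s: 11.8
tool_pos: [0.5453, -0.0394, 0.1982]
tool_rot: [180.0, 0.1, 173.8]
force: [0.1, 0.5, -0.3]
grip_width: 0.0607
grasp_force: 0.0
time_s: 12.05
tool_pos: [0.5468, -0.0395, 0.2228]
tool_rot: [179.9, 0.3, 173.8]
force: [0.2, 0.8, -0.2]
grip_width: 0.0608
grasp_force: 0.0
[ 0.54576165 -0.03930258  0.22100258] [1.79961860e+02 1.08114088e-01 1.73781126e+02]
roller 4096 [-0.05988509  0.08613766] [-0.01499112  0.00031256  0.01492161] [0.07097428 0.0719871 ] [ 9.9999028e-01  4.4145389e-03  1.2482829e-02 -9.9182929e-05]
plate [[-0.0802, -0.0443, 0.0098], [0.0783, 0.0444, 0.0179]]
block [[-0.0621, -0.0333, 0.0531], [0.0606, 0.0335, 0.0578]]
```

View pics/w4.png

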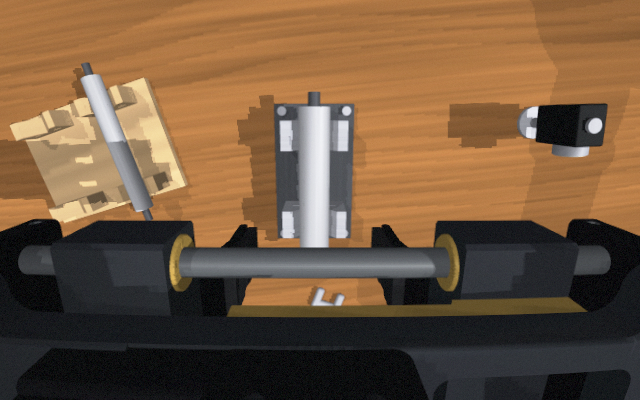

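The roller lies in the V (top of depth 0.071 m, parallel to the groove, shoulder near (314,106)), and is centred to about 1 mm. The gauge stands at (568,125), untouched. Going to the gauge.

```bash
python3 -m creep '{"translation":[[0.126,0.54,0],[0.126,0.54,0],[0.126,0.54,0],[0.126,0.54,0],[0.126,0.54,0]],"turn":[[0,0,0],[0,0,0],[0,0,0],[0,0,0],[0,0,0]],"grip":[1,1,1,1,1]}' 30
python3 -m creep '{"translation":[[0.126,0.54,0],[0,0,0],[0,0,0]],"turn":[[0,0,0],[0,0,-0.0195],[0,0,0]],"grip":[1,1,1]}'
python3 - <<'E'
from h import *
o=env.get_obs();tp=o["tool_pos"];y=np.radians(o["tool_rot"][2]);print(tp,o["tool_rot"],o["qpos"].round(1))
c=cam("wrist");P=cloud(c);m=(P[...,2]>.083)&(P[...,2]<.1)&(np.linalg.norm(P[...,:2]-[.5135,.2257],axis=2)<.05)&(c["frame"].max(2)<90)
p=P[m].astype(np.float32);r=cv2.minAreaRect(p[:,:2]*1000);print(len(p),r)
d=np.array(r[0])/1000-tp[:2];print("in tool axes, units",d@[np.cos(y),np.sin(y)]/.08,d@[np.sin(y),-np.cos(y)]/.08)
E
```

```text
time_s: 12.72
tool_pos: [0.5175, 0.182, 0.2186]
tool_rot: [-179.9, -0.1, 173.8]
force: [-0.1, -0.3, 1.0]
grip_width: 0.0867
grasp_force: 0.0
time_s: 13.1
tool_pos: [0.5124, 0.2249, 0.2185]
tool_rot: [-179.9, -0.1, 177.3]
force: [0.5, 0.3, -1.0]
grip_width: 0.087
grasp_force: 0.0
[0.51243255 0.22487226 0.21853226] [-1.79890742e+02 -1.26513824e-01  1.77305574e+02] [-42.8   7.5  18.   97.1  -2.4  75.9  62.9]
1138 ((513.4371337890625, 225.29019165039062), (29.061080932617188, 39.62295150756836), 87.33670043945312)
in tool axes, units -0.012297843001828224 0.005808648536511415
```

```bash
python3 -m creep '{"translation":[[-0.012,0.006,0.2],[0,0,0.5],[0,0,0.5],[0,0,0.4],[0,0,0.3]],"turn":[[0,0,0],[0,0,0],[0,0,0],[0,0,0],[0,0,0]],"grip":[1,1,1,1,1]}' 30
python3 -m creep '{"translation":[[0,0,0.2],[0,0,0.09],[0,0,0],[0,0,0]],"turn":[[0,0,0],[0,0,0],[0,0,0],[0,0,0]],"grip":[1,1,1,1]}'
```

```text
time_s: 13.78
tool_pos: [0.5132, 0.2239, 0.0653]
tool_rot: [-179.9, -0.1, 177.2]
force: [0.8, 0.5, 1.1]
grip_width: 0.0867
grasp_force: 0.0
time_s: 14.28
tool_pos: [0.515, 0.2258, 0.0459]
tool_rot: [179.9, 0.1, 177.3]
force: [-0.1, 0.7, -0.1]
grip_width: 0.0872
grasp_force: 0.0
```

```bash
python3 -m creep '{"translation":[[0.015,0,0.03],[0,0,0],[0,0,0],[0,0,0],[0,0,0]],"turn":[[0,0,0],[0,0,0],[0,0,0],[0,0,0],[0,0,0]],"grip":[1,0.7,0.5,0.4,0.4]}' 30
python3 -m creep '{"translation":[[0,0,0],[0,0,0],[0,0,0],[0,0,0],[0,0,0]],"turn":[[0,0,0],[0,0,0],[0,0,0],[0,0,0],[0,0,0]],"grip":[0.36,0.2,0,0,0]}' 30
```

```text
time_s: 14.9
tool_pos: [0.5131, 0.2255, 0.0426]
tool_rot: [180.0, 0.0, 177.3]
force: [0.1, 0.0, -0.2]
grip_width: 0.055
grasp_force: 0.0
time_s: 15.52
tool_pos: [0.5131, 0.2255, 0.0426]
tool_rot: [180.0, 0.0, 177.3]
force: [-1.0, -0.4, 1.5]
grip_width: 0.03
grasp_force: 30.0
```

```bash
python3 -m creep '{"translation":[[0,0,-0.12],[0,0,-0.35],[0,0,-0.4],[0,0,-0.4],[0,0,-0.2]],"turn":[[0,0,0],[0,0,0],[0,0,0],[0,0,0],[0,0,0]],"grip":[0,0,0,0,0]}' 45
python3 -m creep '{"translation":[[-0.04,-0.25,0],[-0.08,-0.45,0],[-0.08,-0.5,0],[-0.09,-0.5,0],[-0.09,-0.5,0]],"turn":[[0,0,0],[0,0,0],[0,0,0],[0,0,0],[0,0,0]],"grip":[0,0,0,0,0]}'
python3 -m creep '{"translation":[[-0.08,-0.5,0],[-0.07,-0.35,0],[-0.04,-0.24,0],[0,0,0],[0,0,0]],"turn":[[0,0,0],[0,0,0],[0,0,0],[0,0,0],[0,0,0]],"grip":[0,0,0,0,0]}'
python3 - <<'E'
from h import *
o=env.get_obs();tp=o["tool_pos"];y=np.radians(o["tool_rot"][2]);print(tp,o["tool_rot"],o["force"],o["grip_width"])
d=np.array([.5467,-.0394])-tp[:2];print("units",d@[np.cos(y),np.sin(y)]/.08,d@[np.sin(y),-np.cos(y)]/.08)
c=cam("wrist");cv2.imwrite("pics/w5.png",c["frame"][:,:,::-1])
c=cam("side");cv2.imwrite("pics/s5.png",cv2.resize(c["frame"][110:260,220:420,::-1],None,fx=4,fy=4))
E
```

```text
time_s: 16.15
tool_pos: [0.5138, 0.2258, 0.1623]
tool_rot: [179.9, 0.1, 177.3]
force: [-0.7, 0.1, -3.3]
grip_width: 0.0296
grasp_force: 45.0
time_s: 16.77
tool_pos: [0.5338, 0.0449, 0.1583]
tool_rot: [-179.9, -0.2, 177.2]
force: [0.9, 0.2, -3.1]
grip_width: 0.0293
grasp_force: 45.0
time_s: 17.4
tool_pos: [0.5453, -0.0391, 0.1591]
tool_rot: [180.0, -0.1, 177.3]
force: [-0.2, 0.3, -2.0]
grip_width: 0.0299
grasp_force: 45.0
[ 0.5453058  -0.03907968  0.159129  ] [ 1.79978289e+02 -1.11123624e-01  1.77306958e+02] [-0.21223435  0.34818606 -2.04640399] 0.02993177543569744
units -0.017596401811316012 -0.0031807491416073635
```

View pics/s5.png

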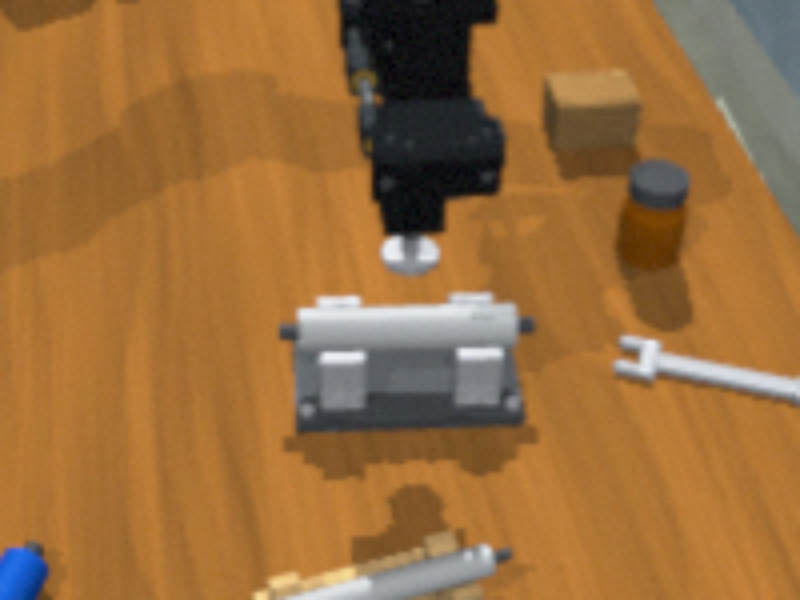

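The roller is seated in both blocks, with shoulders at (300,328) and (518,325). The foot hangs at (410,253), above its middle. Lowering onto it.

```bash
python3 -m creep '{"translation":[[-0.016,-0.003,0.15],[0,0,0.2],[0,0,0.1],[0,0,0.05],[0,0,0]],"turn":[[0,0,0],[0,0,0],[0,0,0],[0,0,0],[0,0,0]],"grip":[0,0,0,0,0]}' 45
python3 -m creep '{"translation":[[0,0,0.04],[0,0,0.04],[0,0,0.02],[0,0,0]],"turn":[[0,0,0],[0,0,0],[0,0,0],[0,0,0]],"grip":[0,0,0,0]}'
```

```text
time_s: 18.12
tool_pos: [0.5474, -0.0399, 0.1199]
tool_rot: [-180.0, -0.0, 177.3]
force: [0.0, -1.1, -2.7]
grip_width: 0.0302
grasp_force: 45.0
time_s: 18.62
tool_pos: [0.5477, -0.0399, 0.1128]
tool_rot: [180.0, 0.0, 177.3]
force: [-1.8, 0.5, 3.1]
grip_width: 0.0299
grasp_force: 45.0
```

```bash
python3 -m creep '{"translation":[[0,0,0.03],[0,0,0.03],[0,0,0.03],[0,0,0.025],[0,0,0]],"turn":[[0,0,0],[0,0,0],[0,0,0],[0,0,0],[0,0,0]],"grip":[0,0,0,0,0]}'
python3 -m creep '{"translation":[[0,0,0],[0,0,0]],"turn":[[0,0,0],[0,0,0]],"grip":[0,0]}'
python3 - <<'E'
from h import *
F=[env.get_obs()["force"]]
c=cam("wrist");c=cam("side");cv2.imwrite("pics/s6.png",cv2.resize(c["frame"][130:230,260:380,::-1],None,fx=6,fy=6,interpolation=cv2.INTER_CUBIC))
o=env.get_obs();print(o["tool_pos"],o["tool_rot"],o["force"],F)
E
```

```text
time_s: 19.25
tool_pos: [0.5478, -0.0399, 0.104]
tool_rot: [180.0, 0.0, 177.3]
force: [-2.4, 0.8, 9.3]
grip_width: 0.0296
grasp_force: 45.0
time_s: 19.5
tool_pos: [0.5478, -0.0399, 0.1041]
tool_rot: [180.0, 0.0, 177.3]
force: [-4.0, 0.1, 8.6]
grip_width: 0.0299
grasp_force: 45.0
[ 0.54780861 -0.03985831  0.10409216] [1.79968157e+02 4.07959275e-02 1.77295136e+02] [-4.12430464  0.03967052 10.18595324] [array([-3.96030663,  0.13605098,  8.58482017])]
```

View pics/s6.png

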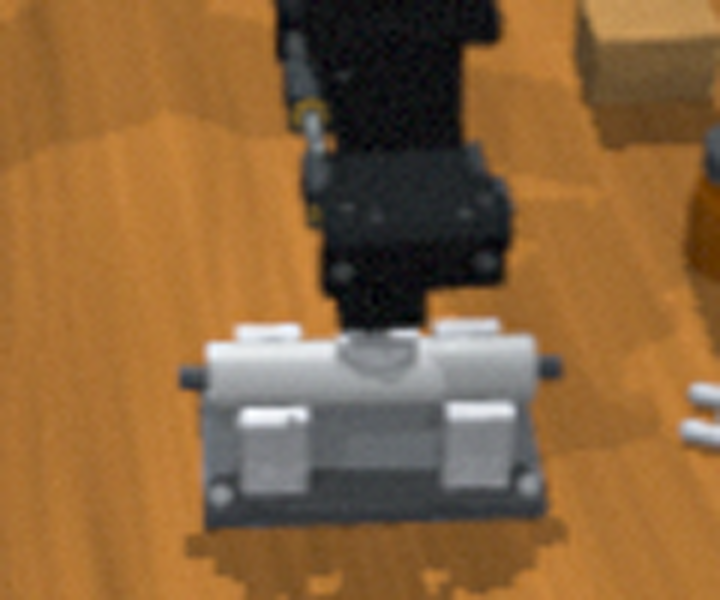

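The foot rests on the middle of the roller at (378,350), and the roller still sits in both blocks. Net push is about 12 N with 9.5–10 mm of slide. I'll relieve the small sideways force.

```bash
python3 -m creep '{"translation":[[0.008,0,0.003],[0,0,0],[0,0,0]],"turn":[[0,0,0],[0,0,0],[0,0,0]],"grip":[0,0,0]}'
python3 -m creep '{"translation":[[0,0,0],[0,0,0],[0,0,0],[0,0,0]],"turn":[[0,0,0],[0,0,0],[0,0,0],[0,0,0]],"grip":[0,0,0,0]}'
```

```text
time_s: 19.98
tool_pos: [0.5477, -0.0399, 0.1041]
tool_rot: [180.0, 0.1, 177.3]
force: [-2.0, -0.1, 9.3]
grip_width: 0.0299
grasp_force: 45.0
time_s: 20.48
tool_pos: [0.5478, -0.0399, 0.1041]
tool_rot: [180.0, 0.1, 177.3]
force: [-2.8, -0.3, 8.7]
grip_width: 0.0299
grasp_force: 45.0
```

```bash
python3 -m creep '{"translation":[[0.004,0,0.006],[0,0,0],[0,0,0],[0,0,0]],"turn":[[0,0,0],[0,0,0],[0,0,0],[0,0,0]],"grip":[0,0,0,0]}' && python3 -c "
from cell import env
o=env.get_obs();print(o['tool_pos'],o['force']);print(env.sign_off())"
```

```text
time_s: 20.98
tool_pos: [0.5477, -0.0398, 0.1038]
tool_rot: [180.0, 0.1, 177.3]
force: [-1.6, -0.4, 9.2]
grip_width: 0.0298
grasp_force: 45.0
[ 0.54768816 -0.03983098  0.10377667] [-1.60125203 -0.3623037   9.16571313]
the job is handed in; nothing more can be done
None
```

The thick roller is seated in the V-blocks, centred to about 1 mm. The gauge is still held, pressing its middle with about 12 N at roughly 10 mm of foot travel (from arm height and force; the ring wasn't visible). The job was handed in at 21 s.

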